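Unhook the washer caddy from the boiler-bench rack

TASK

Take the little washer caddy off the deep upturned hook of the steel rack and set it down gently, upright, in the middle of the cork mat, then let go. The hook's tongue is set to a different height each time and a sprung keeper sits close above its tip, so lift by feel until the hanging bar is just past the tip before drawing it out: do not force the bar against the tongue or the keeper. Keep the caddy level so that the washers stay in, and leave the other things on the bench alone.

Things in the scene. Friction and masses are not known exactly. Their poses are not given: they have to be found in the camera images.
- caddy: Aluminium washer caddy, 0.18 to 0.32 kg, hung level on the rack. Tray 100 (x) by 76 (y) by 36 mm high; a wooden grip plate stands in its middle, top 125 mm above the underside. Behind (+x) two cheeks, 58 mm apart, carry a steel hanging bar; their lower ends lean on stops on the rack's uprights, 106 mm behind the origin, for the first 8 mm of lift. Origin: underside, below the grip plate. x points to the hanging bar, z up.
- caddy_grip (a point): Middle of the grip plate (14 mm thick along y, 36 mm wide along x), 105 mm above the underside, level with the hanging bar and 95 mm in front of it. Axes as the caddy: pinch across y. A firm grip (80 N or more) keeps the caddy from pitching. Round it nothing stands above the tray's 36 mm rim within 75 mm.
- caddy_bar (a point): Middle of the caddy's hanging bar (8 mm thick, 54 mm free between the cheeks, along y), 95 mm behind the grip plate, 100 mm above the underside. On the hook it has about 17 mm of play either way along y and, once lifted 8 mm, some 4 mm backward (+x), off the tongue.
- caddy_foot (a point): Middle of the caddy's footprint, on its underside, 28 mm behind (+x) the grip plate; the footprint is 156 (x) by 76 (y) mm.
- rack: Fixed steel hook rack: two slim uprights 58 mm apart, 331 mm high, and between them a deep hook that opens to the rack's -x (robot side). Origin: on the bench below the front of the two stops (103 mm up, 4 mm proud of the uprights), midway between them; z up. Caddy and rack axes are parallel at the start. Too rough, summed over all contacts of caddy and rack: 28 N on the seat (at rest up to 10 N), 14 N once lifted 10 mm.
- hook_seat (a point): Seat of the hook, 200 mm above the bench, on which the bar lies at the start; axes as the rack. In front of the bar (-x), touching it, stands a flat upturned tongue 16 mm wide and 4 mm thick (15 to 19 mm in front of the stops). Its tip is clamped anywhere from 12 to 64 mm above this seat, another height each time, not given: feel for it.
- hook_front (a point): A point 40 mm in front (-x) of the stops at seat height; the bar is clear of the hook here. Above the tongue's tip, fixed to the tongue, is a black sprung keeper pad 18 mm square, its underside always 12 mm above the tip, so the 8 mm bar passes with 4 mm to spare. The keeper yields from about 2 N, 3.5 N more per mm, and stops solid after 5 mm.
- mat: Fixed cork mat, 240 (x) by 180 (y) by 6 mm, flat on the bench. Origin: centre of its underside.
- jar: Bystander: glass jar of brass washers with a steel lid, 70 mm across, 88 mm high. Origin: centre of its underside.
- pipe_wrench: Bystander: red pipe wrench lying flat, about 260 mm long. Origin: on the underside, along its handle.
- mirror: Bystander: silver inspection mirror lying flat, 240 mm long. Origin: on the underside, near mid-length.
- level: Bystander: small green level standing on its edge, 180 by 20 by 40 mm high. Origin: centre of its underside.
- screwdriver: Bystander: screwdriver lying flat, 170 mm long.
- cup: Bystander: steel cup, 64 mm across, 70 mm high. Origin: centre of its underside.
There are look-alikes about, which are no part of the job. Leave any orange look-alike of the caddy alone.

How it is judged:
On the way:
1. the caddy's hanging bar is drawn out in front of the hook, clear of it, still held up (x of caddy_bar in the frame of rack below -0.032 m and height (world z) of caddy_bar above 0.19 m), for 0.1 s.
At the end, for the whole second after the job is handed in: The caddy stands upright (within 0.06 rad) and at rest on the cork mat, bearing on it, its underside within 4 mm of the mat's top and the middle of its footprint within 40 mm of the mat's middle (horizontal distance between caddy_foot and mat below 0.04 m and height (world z) of caddy_foot between 0.003 and 0.01 m and angle between caddy's own z axis and vertical below 0.06 rad and contact force between caddy and mat above 0.5 N and linear speed of caddy below 0.02 m/s); the robot touches nothing.
It fails at once if the caddy and the rack (hook, tongue, keeper, uprights) press on each other with more than 28 N (contact force between caddy and rack above 28 N).
It fails at once if once the bar is lifted more than 10 mm off the seat, the caddy and the rack press on each other with more than 14 N (height (world z) of caddy_bar above 0.214 m and contact force between caddy and rack above 14 N).
It fails at once if the caddy is tipped more than 0.35 rad (washers spill) (angle between caddy's own z axis and vertical above 0.35 rad).
It fails at once if the caddy is dropped (faster than 0.3 m/s while its underside is less than 30 mm above the bench) or pressed on the mat with more than 60 N (contact force between caddy and mat above 60 N or (linear speed of caddy above 0.3 m/s and height (world z) of caddy_foot below 0.03 m)).
It fails at once if a bystander is moved more than 25 mm (distance of any of jar, pipe_wrench, mirror, level, screwdriver, cup from where it was at the start of the episode above 0.025 m).
It also fails if it takes over 54 s, if anything falls off the work surface, if the arm or the gripper's body presses on something with over 40 N, if the wrist force passes 120 N, or if a joint passes its speed limit or range.

ROBOT

A 6-joint arm with a two-finger parallel gripper is mounted at the origin on the work surface. World frame = base frame: x ahead of the robot, y to its left, z up, the work surface at z = 0. Lengths are in m, angles in rad, forces in N, time in s.
With the tool pointing down it reaches from about 0.2 to 0.875 m from the base axis. Payload 3.4 kg.
Tool frame: the origin (TCP) lies on the mounting face of the last link; the fingertips stand 199 mm ahead of it and the grasp point (between the pads) lies 180 mm ahead of it; z points along the fingers, y is the direction in which the jaws open and shut (so a half turn about z gives the same grasp; the last joint's range is limited). The gripper opens to 94 mm and grips with 3 to 60 N. Pads are 16 mm wide; open, the fingers measure 119 mm over their backs; the gripper's body (75 mm by 177 mm) begins 78 mm behind the grasp point.
Start: joints at [-1.407, 0.276, 1.505, -0, 1.361, -0.121], TCP at [0.162, -0.552, 0.405] pointing down, gripper open.
Joint ranges: [-2.89, 2.89], [-0.75, 2.08], [0.22, 2.7], [-1.18, 4.32], [0.11, 2.71], [-2.7, 2.7]. Speed limits (rad/s): [2.57, 2.57, 3.14, 3.14, 3.14, 3.14].

INTERFACE

Orientations are given as [roll, pitch, yaw] about the fixed x, y, z axes, in that order (R = Rz(yaw) Ry(pitch) Rx(roll)).
In Python, from station import manip gives the robot as it stands.
- The arm moves only by the shell command python3 -m pendant 'ROWS' [FORCE]. ROWS is JSON, a list of rows, each a list of 7 numbers: the closure, from 0 (fully open) to 1 (shut), then the shift along the world's x, y, z in m, then the turn, a rotation vector about the world's x, y, z in degrees. A call has exactly 10 rows; each row is the pose to reach, as a shift and turn from the pose measured when the call began; what a row does not reach only later rows make up. A row lasts 1/10 s, in which the tool goes at most 50 mm and 8.59 degrees, less where a joint would pass 70% of its speed; a pose out of reach is approached as far as the arm can. A call with a gripper value outside its range is refused whole. The fingers move at their own pace and stop on an object; FORCE is the grip in N (left out, the last holds). Time passes only in rows, so rows that repeat a pose let the fingers close, or fill a call up. It gives the time, the measured TCP pose, the force and the opening at its end, in the units of the state.
- manip.get_obs(): the state, without advancing time (a new reading comes with each control period).
- manip.camera(name): name is "scene" or "side" or "wrist"; returns (picture, depth): 384x512x3 uint8, blue, green, red; 384x512 float32, m along the optical axis (not along the pixel's ray), 0 where there is no reading.
- manip.camera_model(name): a dict with "mtx" (3x3 intrinsics, pixels), "view" (4x4, takes a point from world to camera coordinates); the wrist camera has in their place "mount" (4x4, takes a point from camera to tool coordinates, whose origin is the TCP and whose axes are the flange's). Camera axes: x right, y down, z forward; pixel columns grow to the right and rows downward; lengths in m; the calibration is good to about 2 mm. A picture is of the moment at which its call begins: read the wrist's pose just before it. camera_model takes no time and is no camera call.
- manip.job_done(): hands the job in, once; it reports no verdict.
Trained networks look in the newest picture that a camera, given by its name, has taken for a name from the list of things; names that differ only in an ending like _2 or _b are one class to them, and where a whole thing is asked for, a point or a joint stands for the part that bears it (a point fixed in the world has none). Each returns a list of dicts, best first, with "confidence" (0 to 1); they miss things now and then, are a little off and sometimes report something else, mostly with a low value. They report only what shows in the picture. A call takes as long as a camera call. They do not tell look-alikes from the thing itself.
- manip.recognise(thing, camera): "point" ([row, column] in pixels, amid what is visible of it).
The state is a dict: "clock": time; "joint_pos": joint angles; "qvel": joint speeds; "joint_torque": joint torques, N m; "ee_pos": TCP position; "tool_rot": TCP orientation; "force": force on the tool from outside, world axes, zero at the start; "moment": the same for the moment, N m; "gripper_width": finger opening in m.
Only numpy, scipy, OpenCV 4.12 (cv2) and the standard library are available. Lean on these libraries where they do the work, as an engineer would, in place of code of your own. Each camera call takes 0.05 s, during which the arm holds its last target.

## Working session

There is one attempt and no reset: what is moved stays moved. The work goes in short steps, Python scripts to look and compute and a shell command to move; the robot and the scene stay as the last step left them, time stands still between calls to the robot, and variables do not carry over. Pictures are saved under pics/ and viewed, and the job is handed in when it is done.

```bash
ls; mkdir -p pics; python3 - <<'E'
from station import manip
import cv2
print(manip.get_obs())
for c in ("scene","side","wrist"):
    im,d=manip.camera(c); cv2.imwrite(f"pics/{c}0.png",im)
    m=manip.camera_model(c); print(c,{k:(v.tolist() if hasattr(v,'tolist') else v) for k,v in m.items()})
    for t in ("caddy","caddy_grip","caddy_bar","rack","hook_seat","mat"):
        try:
            r=manip.recognise(t,c); print(t,[(x['point'],round(x['confidence'],2)) for x in r])
        except Exception as e: print(t,e)
E
```

```text
pics
{'clock': 0.0, 'joint_pos': array([-1.40698661e+00,  2.76604825e-01,  1.50608893e+00, -2.73147546e-05,
        1.36068984e+00, -1.20973116e-01]), 'qvel': array([ 0.00210266,  0.00120844, -0.00039461,  0.00287823, -0.00029511,
        0.00074304]), 'joint_torque': array([-1.47471095e-03, -4.04582226e+01, -2.37227476e+01,  6.98331906e-02,
        3.43359599e-02, -1.45236609e-04]), 'ee_pos': array([ 0.16151855, -0.5516463 ,  0.40381643]), 'tool_rot': array([-3.13981157e+00, -1.89619541e-04,  2.84788386e-01]), 'force': array([-0.18083145, -0.00701023, -0.0820214 ]), 'moment': array([-0.01067485, -0.00811881,  0.01745857]), 'gripper_width': 0.0941076037497097}
scene {'mtx': [[359.23638359920494, 0.0, 254.28891003416865], [0.0, 359.23638359920494, 186.5945864953454], [0.0, 0.0, 1.0]], 'view': [[0.14406466241465335, 0.9895339742236033, 0.008239350738556235, -0.09656650375207085], [0.8212723329314239, -0.11491450940360078, -0.5588438160075734, -0.3498945184854472], [-0.5520481212763327, 0.08727639649854202, -0.8292319955292974, 1.5573233383651623], [0.0, 0.0, 0.0, 1.0]]}
caddy [([144.6,
[... 1023 characters left out ...]
0.78), ([227.9, 320.1], 0.24)]
rack [([204.0, 181.1], 0.97)]
hook_seat [([205.9, 181.8], 0.59)]
mat [([183.1, 290.1], 0.69), ([222.2, 218.7], 0.24)]
wrist {'mtx': [[281.2470673582759, 0.0, 257.1267412500794], [0.0, 281.2470673582759, 188.64184549009053], [0.0, 0.0, 1.0]], 'mount': [[-0.0009306361995876305, -0.9577834276633671, -0.28748919911828685, 0.08419036262510887], [0.9999994995690488, -0.0009968917023278963, 8.407487262317078e-05, 3.885209743670348e-05], [-0.0003671211167912058, -0.2874889770066737, 0.9577838761024012, 0.019429019124282243], [0.0, 0.0, 0.0, 1.0]]}
caddy [([58.0, 39.6], 0.77)]
caddy_grip [([59.9, 39.1], 0.93)]
caddy_bar [([59.7, 38.4], 0.95)]
rack []
hook_seat []
mat []
```

```bash
python3 - <<'E'
import cv2
for c in ("scene","side"):
    im=cv2.imread(f"pics/{c}0.png"); cv2.imwrite(f"pics/{c}0b.png",cv2.resize(im,(800,600),interpolation=cv2.INTER_CUBIC))
E
```

```text
(no output)
```

View pics/scene0b.png

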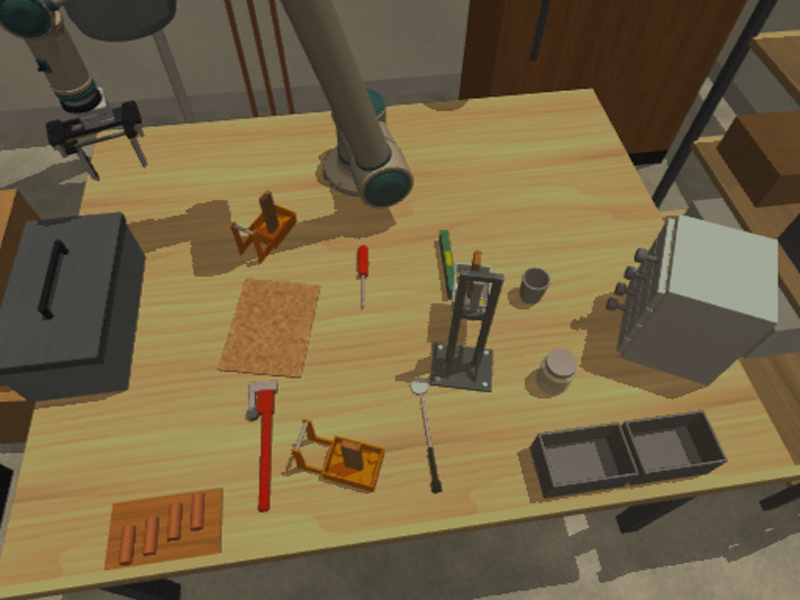

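View pics/side0b.png

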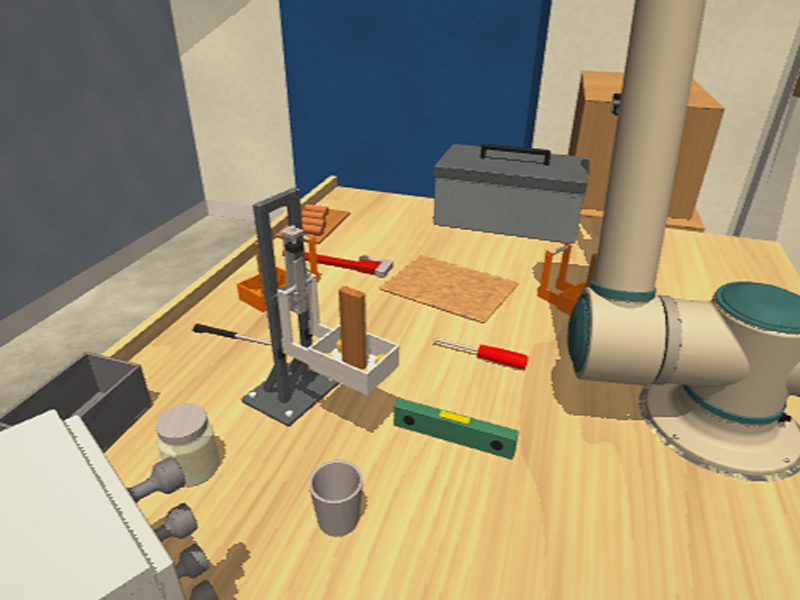

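The scene picture shows the silver caddy on the rack, with its grip at about (480,258)/1.5625. The mat is at (270,328)/1.5625, and both orange look-alikes lie on the bench. In the side picture the silver caddy's grip is at (352,325)/1.5625. Next I'll measure these with depth.

```bash
cat > h.py <<'E'
import numpy as np, cv2
from station import manip
def cloud(c, d=None, T=None):
    m=manip.camera_model(c); K=m['mtx']
    v,u=np.mgrid[0:384,0:512]
    P=np.stack([(u-K[0,2])/K[0,0]*d,(v-K[1,2])/K[1,1]*d,d],-1)
    W=np.linalg.inv(m['view']) if 'view' in m else T@m['mount']
    return P@W[:3,:3].T+W[:3,3]
E
python3 - <<'E'
from h import *
out={}
for c in ("scene","side"):
    im,d=manip.camera(c); P=cloud(c,d); np.savez(f"{c}.npz",im=im,d=d,P=P)
    hsv=cv2.cvtColor(im,cv2.COLOR_BGR2HSV)
    def box(name,r0,r1,c0,c1,f):
        q=P[r0:r1,c0:c1].reshape(-1,3);h=hsv[r0:r1,c0:c1].reshape(-1,3);z=d[r0:r1,c0:c1].ravel()
        k=(z>0)&f(q,h);q=q[k]
        if len(q)==0: print(c,name,'none');return
        print(c,name,len(q),'med',np.median(q,0).round(4),'p2',np.percentile(q,3,0).round(3),'p98',np.percentile(q,97,0).round(3)); return q
    if c=="scene":
        q=box('grip',158,182,295,315,lambda q,h:(h[:,1]>90)&(q[:,2]>.12))
        q=box('upr',165,240,280,325,lambda q,h:(q[:,2]>.1)&(q[:,0]>.48))
        m=box('mat',175,245,135,210,lambda q,h:(q[:,2]>.003)&(q[:,2]<.02)&(h[:,0]<14)&(h[:,1]>100))
        print(np.array(cv2.minAreaRect(m[:,:2].astype(np.float32))[0]),cv2.minAreaRect(m[:,:2].astype(np.float32))[1:])
    else:
        q=box('grip',183,238,215,237,lambda q,h:(h[:,1]>90)&(q[:,2]>.15))
        if q is not None: print(cv2.minAreaRect(q[:,:2].astype(np.float32)))
        q=box('upr',120,250,160,195,lambda q,h:(h[:,1]<80)&(q[:,2]>.03))
    # column print: objects with height>0.03 in region
for c in ("scene","side"):
    z=np.load(f"{c}.npz");P=z['P'];im=z['im']
    # topdown height map of region x .3-.75 y -.1..0.35
    x0,y0,s=.25,-.15,1000
    H=np.zeros((550,550),np.float32)
    q=P.reshape(-1,3);b=im.reshape(-1,3);ok=z['d'].ravel()>0
    i=((q[:,0]-x0)*s).astype(int);j=((q[:,1]-y0)*s).astype(int)
    k=ok&(i>=0)&(i<550)&(j>=0)&(j<550)&(q[:,2]>-.02)&(q[:,2]<.4)
    T=np.zeros((550,550,3),np.uint8)
    for n in np.argsort(q[:,2]):
        if k[n]: cv2.circle(T,(int(j[n]),int(i[n])),1,tuple(int(x) for x in b[n]),-1)
    for t in range(0,550,50):
        cv2.putText(T,f"{y0+t/s:.2f}",(t,10),0,.35,(255,255,255));cv2.putText(T,f"{x0+t/s:.2f}",(0,t+10),0,.35,(255,255,255))
    cv2.imwrite(f"pics/top_{c}.png",T)
E
```

```text
scene grip 74 med [0.5313 0.1735 0.2274] p2 [0.509 0.167 0.165] p98 [0.542 0.182 0.232]
scene upr 1170 med [0.6328 0.1537 0.2134] p2 [0.49  0.11  0.107] p98 [0.651 0.211 0.332]
scene mat noneTraceback (most recent call last):
  File "<stdin>", line 15, in <module>
TypeError: 'NoneType' object is not subscriptable
```

```bash
python3 - <<'E'
from h import *
im,d=manip.camera("side"); np.savez("side.npz",im=im,d=d,P=cloud("side",d))
for c in ("scene","side"):
    z=np.load(f"{c}.npz");P=z['P'];im=z['im'];d=z['d']
    hsv=cv2.cvtColor(im,cv2.COLOR_BGR2HSV)
    def box(name,r0,r1,c0,c1,f):
        q=P[r0:r1,c0:c1].reshape(-1,3);h=hsv[r0:r1,c0:c1].reshape(-1,3);zz=d[r0:r1,c0:c1].ravel()
        k=(zz>0)&f(q,h);q=q[k]
        if len(q)==0: print(c,name,'none');return None
        print(c,name,len(q),'med',np.median(q,0).round(4),'p2',np.percentile(q,3,0).round(3),'p98',np.percentile(q,97,0).round(3)); return q
    if c=="scene":
        print('mat px',hsv[210,176],P[210,176], 'table',hsv[210,215],P[210,215])
    else:
        q=box('grip',183,238,215,237,lambda q,h:(h[:,1]>90)&(q[:,2]>.15))
        if q is not None: print(cv2.minAreaRect(q[:,:2].astype(np.float32)))
        print('mat px',hsv[183,290],P[183,290])
    x0,y0,s=.3,-.3,1000
    q=P.reshape(-1,3);b=im.reshape(-1,3);ok=d.ravel()>0
    i=((q[:,0]-x0)*s).astype(int);j=((q[:,1]-y0)*s).astype(int)
    k=ok&(i>=0)&(i<550)&(j>=0)&(j<600)&(q[:,2]>-.02)&(q[:,2]<.4)
    T=np.zeros((550,600,3),np.uint8)
    for n in np.argsort(q[:,2]):
        if k[n]: cv2.circle(T,(int(j[n]),int(i[n])),1,tuple(int(x) for x in b[n]),-1)
    for t in range(0,600,50):
        cv2.putText(T,f"{y0+t/s:.2f}",(t,10),0,.35,(255,255,255));cv2.putText(T,f"{x0+t/s:.2f}",(0,t+10),0,.35,(255,255,255))
    cv2.imwrite(f"pics/top_{c}.png",T)
E
```

```text
mat px [ 15 155 150] [ 0.49423387 -0.25150744  0.00524925] table [ 25 114 163] [ 0.51143428 -0.11648156  0.00219991]
side grip 575 med [0.5178 0.183  0.1943] p2 [0.503 0.175 0.153] p98 [0.537 0.188 0.228]
((0.5207298994064331, 0.1784353107213974), (0.015681512653827667, 0.037825409322977066), 75.99996948242188)
mat px [ 14 149 204] [ 0.47175261 -0.25464127  0.00568571]
```

View pics/top_side.png

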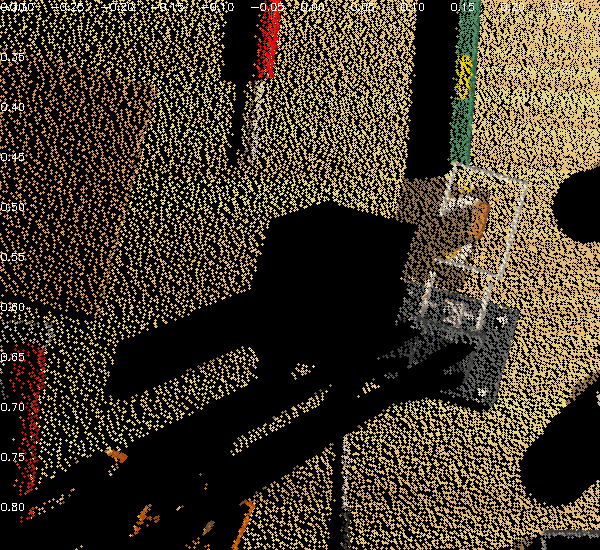

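View pics/top_scene.png

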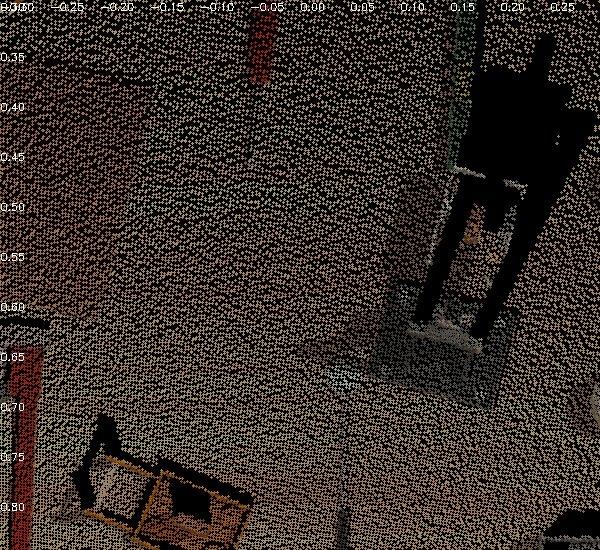

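```bash
cat > m.py <<'E'
from h import *
for c in ("scene","side"):
    z=np.load(f"{c}.npz");P=z['P'];im=z['im'];d=z['d'];hsv=cv2.cvtColor(im,cv2.COLOR_BGR2HSV)
    k=(d>0)&(hsv[...,0]<18)&(hsv[...,1]>125)&(P[...,2]<.015)&(P[...,2]>-.01)&(P[...,0]>.33)&(P[...,0]<.66)&(P[...,1]<-.1)&(P[...,1]>-.42)
    n,l,st,ce=cv2.connectedComponentsWithStats(k.astype(np.uint8)); b=1+np.argmax(st[1:,4])
    q=P[l==b]; print(c,'mat',len(q),cv2.minAreaRect(q[:,:2].astype(np.float32)),np.median(q,0))
    q=P.reshape(-1,3);hh=hsv.reshape(-1,3)
    g=q[(d.ravel()>0)]
    near=(g[:,0]>.45)&(g[:,0]<.72)&(g[:,1]>.05)&(g[:,1]<.26)
    g=g[near]
    for z0,z1 in ((.30,.36),(.23,.30),(.13,.155),(.09,.13),(0.004,.02)):
        a=g[(g[:,2]>z0)&(g[:,2]<z1)]
        if len(a)>5: print(c,z0,z1,len(a),cv2.minAreaRect(a[:,:2].astype(np.float32)), 'zmax',np.percentile(a[:,2],98))
E
python3 m.py
```

```text
scene mat 3035 ((0.48607248067855835, -0.2612467110157013), (0.19808809459209442, 0.2593163847923279), 72.19842529296875) [ 0.49613424 -0.26228836  0.00600194]
scene 0.3 0.36 235 ((0.6367758512496948, 0.14502254128456116), (0.07405602186918259, 0.015685657039284706), 73.41989135742188) zmax 0.33379502621653023
scene 0.23 0.3 269 ((0.5762173533439636, 0.161421537399292), (0.07376134395599365, 0.13866585493087769), 74.87246704101562) zmax 0.29838415531607737
scene 0.13 0.155 146 ((0.5589505434036255, 0.1666332483291626), (0.07610833644866943, 0.17448289692401886), 74.37226104736328) zmax 0.1523772840891843
scene 0.09 0.13 235 ((0.559094250202179, 0.16570919752120972), (0.07413990795612335, 0.17563854157924652), 75.34806060791016) zmax 0.12901279734363771
scene 0.004 0.02 1050 ((0.5847491025924683, 0.15631648898124695), (0.20930247008800507, 0.26666638255119324), 89.11392974853516) zmax 0.014732401900499646
side mat 2069 ((0.4844880998134613, -0.2643224895000458), (0.1915062814950943, 0.25028616189956665), 75.5047378540039) [ 0.47512046 -0.24731073  0.00518002]
side 0.3 0.36 407 ((0.632701575756073, 0.14742738008499146), (0.07573052495718002, 0.014725600369274616), 74.66690063476562) zmax 0.3306397948063272
side 0.23 0.3 741 ((0.6202401518821716, 0.1496160328388214), (0.07670570909976959, 0.04031999781727791), 75.5008544921875) zmax 0.29842697473804625
side 0.13 0.155 811 ((0.555855929851532, 0.16824087500572205), (0.07798590511083603, 0.17466387152671814), 75.37139892578125) zmax 0.1537136971396519
side 0.09 0.13 1513 ((0.5559648275375366, 0.16800996661186218), (0.0776548981666565, 0.17407897114753723), 74.70712280273438) zmax 0.12937541836031138
side 0.004 0.02 1085 ((0.5761660933494568, 0.16963106393814087), (0.12484962493181229, 0.240293949842453), 72.86552429199219) zmax 0.01807695985854455
```

```bash
python3 -m pendant '[[0,0.018,0.036,0.01,0,0,7.5],[0,0.036,0.072,0.02,0,0,15],[0,0.054,0.108,0.03,0,0,22.5],[0,0.072,0.144,0.04,0,0,30],[0,0.09,0.18,0.05,0,0,37.5],[0,0.108,0.216,0.06,0,0,45],[0,0.126,0.252,0.07,0,0,52.5],[0,0.144,0.288,0.08,0,0,60],[0,0.162,0.324,0.08,0,0,67.5],[0,0.18,0.36,0.08,0,0,75]]'
```

```text
clock: 2.15
ee_pos: [0.3418, -0.1903, 0.4853]
tool_rot: [3.14, 0.001, 1.599]
force: [1.1, -0.5, 0.9]
gripper_width: 0.094
```

```bash
python3 -m pendant '[[0,0.019,0.04,0,0,0,8],[0,0.038,0.08,0,0,0,16],[0,0.057,0.12,0,0,0,24],[0,0.076,0.16,0,0,0,32],[0,0.095,0.2,0,0,0,40],[0,0.114,0.24,0,0,0,48],[0,0.133,0.28,0,0,0,56],[0,0.152,0.32,0,0,0,64],[0,0.17,0.35,0,0,0,70],[0,0.179,0.368,0,0,0,73.4]]'
python3 - <<'E'
from h import *
from scipy.spatial.transform import Rotation as R
o=manip.get_obs(); T=np.eye(4);T[:3,:3]=R.from_euler('xyz',o['tool_rot']).as_matrix();T[:3,3]=o['ee_pos']
print(o['ee_pos'],o['tool_rot'],o['force'])
im,d=manip.camera('wrist');cv2.imwrite('pics/w1.png',cv2.resize(im,(768,576)))
P=cloud('wrist',d,T);np.savez('w1.npz',im=im,d=d,P=P)
hsv=cv2.cvtColor(im,cv2.COLOR_BGR2HSV)
q=P[(d>0)&(hsv[...,1]>90)&(abs(P[...,2]-.229)<.008)&(abs(P[...,0]-.52)<.05)&(abs(P[...,1]-.18)<.04)]
if len(q)>5: print('grip top',len(q),cv2.minAreaRect(q[:,:2].astype(np.float32)),np.median(q,0))
E
```

```text
clock: 3.15
ee_pos: [0.5218, 0.18, 0.4849]
tool_rot: [3.14, 0.001, 2.885]
force: [0.1, -0.7, 0.2]
gripper_width: 0.0941
[0.52182274 0.18002097 0.48493592] [3.13965024e+00 1.06345480e-03 2.88486504e+00] [ 0.08936564 -0.71500596  0.15675945]
grip top 584 ((0.5224962830543518, 0.176751971244812), (0.01348230242729187, 0.03605829179286957), 74.71919250488281) [0.52094921 0.17674229 0.22904258]
```

View pics/w1.png

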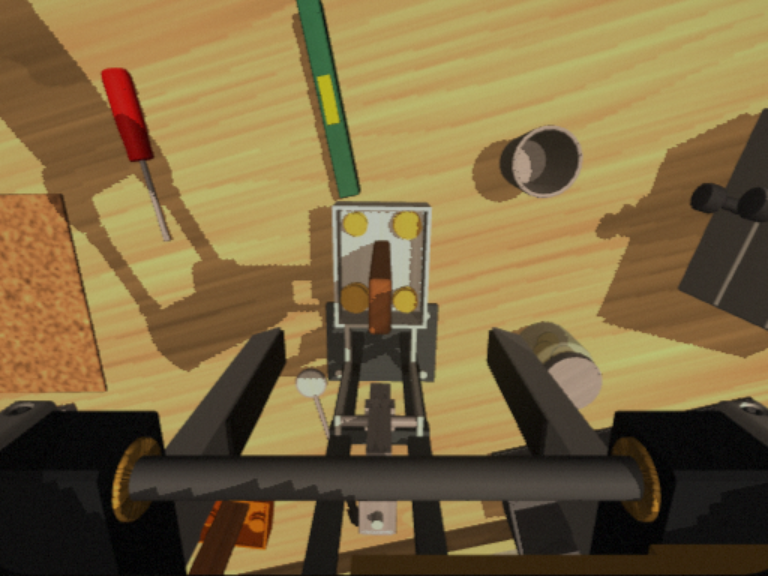

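```bash
python3 -m pendant '[[0,0,-0.0025,-0.016,0,0,0],[0,0,-0.0025,-0.032,0,0,0],[0,0,-0.0025,-0.048,0,0,0],[0,0,-0.0025,-0.064,0,0,0],[0,0,-0.0025,-0.08,0,0,0],[0,0,-0.0025,-0.09,0,0,0],[0,0,-0.0025,-0.096,0,0,0],[0,0,-0.0025,-0.096,0,0,0],[0,0,-0.0025,-0.096,0,0,0],[0,0,-0.0025,-0.096,0,0,0]]'
python3 - <<'E'
from h import *
a=np.radians(-15);g=np.array([.522,.1775])
for c in ("scene","side","w1"):
    z=np.load(f"{c}.npz");P=z['P'];d=z['d'];im=z['im']
    r=P[...,:2]-g; lx=r[...,0]*np.cos(a)+r[...,1]*np.sin(a); ly=-r[...,0]*np.sin(a)+r[...,1]*np.cos(a)
    k=(d>0)&(abs(ly)<.013)&(lx>.06)&(lx<.13)&(P[...,2]>.15)
    L=np.stack([lx[k],ly[k],P[...,2][k],im[k].mean(-1)],1); L=L[np.argsort(L[:,2])]
    print(c,len(L))
    for lo in np.arange(.15,.34,.004):
        s=L[(L[:,2]>=lo)&(L[:,2]<lo+.004)]
        if len(s): print(' z%.3f n%d x %.3f..%.3f y %.3f..%.3f bright %.0f'%(lo,len(s),s[:,0].min(),s[:,0].max(),s[:,1].min(),s[:,1].max(),s[:,3].mean()))
im=cv2.imread('pics/side0.png')[110:240,150:250]
cv2.imwrite('pics/sidecrop.png',cv2.resize(im,None,fx=6,fy=6,interpolation=cv2.INTER_NEAREST)[:,:600][:600*1])
E
```

```text
clock: 4.2
ee_pos: [0.5229, 0.1788, 0.3895]
tool_rot: [3.137, 0.002, 2.886]
force: [0.2, -0.2, 0.2]
gripper_width: 0.0943
scene 252
 z0.166 n3 x 0.108..0.108 y -0.008..-0.002 bright 59
 z0.186 n3 x 0.119..0.120 y -0.001..0.008 bright 53
 z0.190 n4 x 0.119..0.121 y -0.010..0.011 bright 43
 z0.194 n10 x 0.099..0.121 y -0.005..0.013 bright 49
 z0.198 n35 x 0.101..0.120 y -0.012..0.012 bright 66
 z0.202 n15 x 0.097..0.121 y -0.013..0.012 bright 72
 z0.206 n10 x 0.095..0.108 y -0.010..0.011 bright 84
 z0.210 n4 x 0.106..0.108 y -0.007..0.002 bright 62
 z0.214 n5 x 0.093..0.107 y -0.008..0.004 bright 62
 z0.218 n6 x 0.089..0.108 y -0.009..0.006 bright 66
 z0.222 n5 x 0.106..0.109 y -0.009..0.006 bright 68
 z0.226 n4 x 0.104..0.109 y -0.009..0.003 bright 62
 z0.230 n4 x 0.107..0.109 y -0.006..0.005 bright 66
 z0.234 n5 x 0.092..0.109 y -0.008..0.004 bright 64
 z0.238 n7 x 0.092..0.108 y -0.008..0.007 bright 65
 z0.242 n2 x 0.108..0.109 y -0.008..0.004 bright 64
 z0.246 n7 x 0.088..0.109 y -0.009..0.003 bright 58
 z0.250 n4 x 0.107..0.109 y -0.003..0.005 bright 65
 z0.254 n6 x 0.107..0.109 y
[... 3585 characters left out ...]
right 55
 z0.214 n31 x 0.088..0.089 y -0.008..0.006 bright 56
 z0.218 n39 x 0.088..0.089 y -0.009..0.006 bright 57
 z0.222 n37 x 0.087..0.089 y -0.009..0.006 bright 56
 z0.226 n42 x 0.088..0.090 y -0.009..0.006 bright 54
 z0.230 n41 x 0.088..0.090 y -0.009..0.006 bright 54
 z0.234 n39 x 0.087..0.089 y -0.009..0.006 bright 53
 z0.238 n45 x 0.087..0.089 y -0.008..0.007 bright 53
 z0.242 n55 x 0.087..0.089 y -0.009..0.007 bright 55
 z0.246 n66 x 0.087..0.090 y -0.009..0.007 bright 64
 z0.250 n1 x 0.089..0.089 y 0.002..0.002 bright 60
 z0.286 n433 x 0.085..0.108 y -0.011..0.009 bright 137
 z0.290 n103 x 0.085..0.107 y -0.011..0.008 bright 121
 z0.294 n50 x 0.090..0.097 y -0.004..0.001 bright 149
```

```bash
python3 -c "
import cv2
im=cv2.imread('pics/side0.png')[115:215,160:230];cv2.imwrite('pics/sc.png',cv2.resize(im,None,fx=6,fy=6,interpolation=cv2.INTER_NEAREST))"
```

```text
(no output)
```

View pics/sc.png

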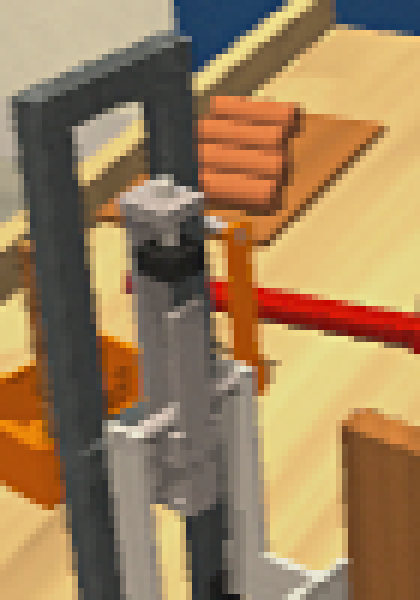

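```bash
python3 -m pendant '[[0.3,0,0,0,0,0,0],[0.5,0,0,0,0,0,0],[0.7,0,0,0,0,0,0],[0.8,0,0,0,0,0,0],[0.9,0,0,0,0,0,0],[1,0,0,0,0,0,0],[1,0,0,0,0,0,0],[1,0,0,0,0,0,0],[1,0,0,0,0,0,0],[1,0,0,0,0,0,0]]' 60; python3 -c "
from station import manip
o=manip.get_obs();print(o['force'],o['moment'],o['gripper_width'])"
```

```text
clock: 5.2
ee_pos: [0.5228, 0.1786, 0.3895]
tool_rot: [3.137, 0.002, 2.886]
force: [-0.6, -1.2, -0.3]
gripper_width: 0.0171
[-0.56736944 -1.17318122 -0.31399986] [-0.09764639 -0.06866788 -0.01076327] 0.017106808664642318
```

```bash
python3 -m pendant '[[1,0,0,0,0,0,0],[1,0,0,0,0,0,0],[1,0,0,0,0,0,0],[1,0,0,0.001,0,0,0],[1,0,0,0.002,0,0,0],[1,0,0,0.003,0,0,0],[1,0,0,0.004,0,0,0],[1,0,0,0.005,0,0,0],[1,0,0,0.006,0,0,0],[1,0,0,0.006,0,0,0]]'; python3 -c "
from station import manip
o=manip.get_obs();print(o['force'],o['moment'],o['gripper_width'])"
```

```text
clock: 6.2
ee_pos: [0.5229, 0.1786, 0.3956]
tool_rot: [3.137, 0.003, 2.886]
force: [1.7, -0.6, -1.9]
gripper_width: 0.0138
[ 1.68615588 -0.59018106 -1.93387453] [-0.01507607 -0.35744157 -0.00721147] 0.01375276092880025
```

```bash
python3 -m pendant '[[1,0,0,0.002,0,0,0],[1,0,0,0.004,0,0,0],[1,0.0005,0,0.007,0,0,0],[1,0.001,-0.0003,0.01,0,0,0],[1,0.0015,-0.0004,0.014,0,0,0],[1,0.002,-0.0005,0.018,0,0,0],[1,0.002,-0.0005,0.022,0,0,0],[1,0.002,-0.0005,0.026,0,0,0],[1,0.002,-0.0005,0.03,0,0,0],[1,0.002,-0.0005,0.03,0,0,0]]'; python3 - <<'E'
from h import *
o=manip.get_obs();print(o['force'],o['moment'],o['gripper_width'],o['ee_pos'])
im,d=manip.camera('side');P=cloud('side',d);np.savez('side2.npz',im=im,d=d,P=P)
cv2.imwrite('pics/sc2.png',cv2.resize(im[95:215,155:255],None,fx=5,fy=5,interpolation=cv2.INTER_NEAREST))
E
```

```text
clock: 7.2
ee_pos: [0.525, 0.1782, 0.4264]
tool_rot: [3.137, 0.004, 2.886]
force: [0.3, 0.3, -1.2]
gripper_width: 0.0136
[ 0.30831372  0.3365968  -1.21120268] [ 0.06763412 -0.06410391  0.04229819] 0.013565443222667775 [0.52499173 0.17816493 0.42636501]
```

View pics/sc2.png

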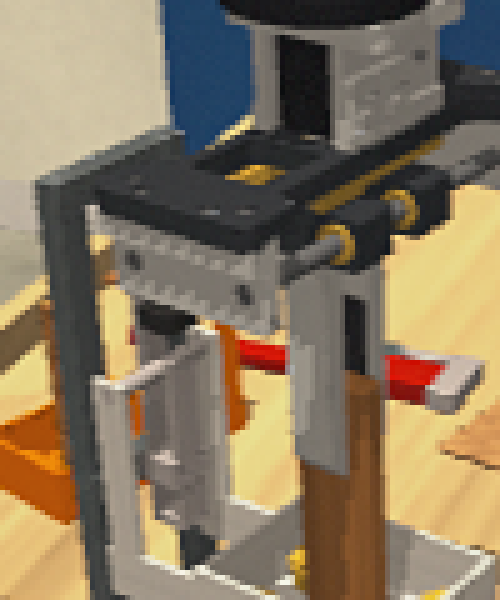

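```bash
python3 -m pendant '[[1,0,0,0.003,0,0,0],[1,0,0,0.006,0,0,0],[1,0,0,0.009,0,0,0],[1,0,0,0.012,0,0,0],[1,0,0,0.013,0,0,0],[1,0,0,0.013,0,0,0],[1,0,0,0.013,0,0,0],[1,0,0,0.013,0,0,0],[1,0,0,0.013,0,0,0],[1,0,0,0.013,0,0,0]]'; cat > f.py <<'E'
from station import manip
o=manip.get_obs();print(o['force'],o['moment'],o['gripper_width'],o['ee_pos'])
E
python3 f.py
python3 - <<'E'
from h import *
r=[]
for i in range(6):
    manip.camera('side'); r.append(manip.get_obs()['force'])
print(np.round(r,2))
E
```

```text
clock: 8.25
ee_pos: [0.5249, 0.1781, 0.4389]
tool_rot: [3.137, 0.003, 2.886]
force: [0.0, -0.3, -1.1]
gripper_width: 0.014
[ 0.04449687 -0.2727656  -1.06185173] [ 0.05936601 -0.13031739 -0.02458958] 0.014006948760839527 [0.52489185 0.17813378 0.43889646]
[[ 0.32 -0.04 -1.5 ]
 [ 0.09 -0.31 -1.67]
 [-1.07 -0.43 -2.09]
 [-0.8   0.4  -1.69]
 [ 0.19  0.28 -2.38]
 [ 0.76 -0.65 -1.77]]
```

```bash
cat > f.py <<'E'
from h import *
r=[];m=[]
for i in range(5):
    manip.camera('side'); o=manip.get_obs(); r.append(o['force']);m.append(o['moment'])
print('F',np.round(np.mean(r,0),2),'M',np.round(np.mean(m,0),3),o['ee_pos'].round(4),o['tool_rot'].round(4))
E
python3 -m pendant '[[1,0,0,0.001,0,0,0],[1,0,0,0.002,0,0,0],[1,0,0,0.0025,0,0,0],[1,0,0,0.003,0,0,0],[1,0,0,0.003,0,0,0],[1,0,0,0.003,0,0,0],[1,0,0,0.003,0,0,0],[1,0,0,0.003,0,0,0],[1,0,0,0.003,0,0,0],[1,0,0,0.003,0,0,0]]'; python3 f.py
```

```text
clock: 9.55
ee_pos: [0.5249, 0.1781, 0.442]
tool_rot: [3.137, 0.003, 2.886]
force: [-0.0, -0.3, -2.1]
gripper_width: 0.0139
F [ 0.25 -0.09 -1.72] M [ 0.027 -0.102 -0.003] [0.5249 0.1781 0.442 ] [3.1369 0.0032 2.8864]
```

```bash

python3 -m pendant '[[1,0,0,0.0005,0,0,0],[1,0,0,0.001,0,0,0],[1,0,0,0.001,0,0,0],[1,0,0,0.001,0,0,0],[1,0,0,0.001,0,0,0],[1,0,0,0.001,0,0,0],[1,0,0,0.001,0,0,0],[1,0,0,0.001,0,0,0],[1,0,0,0.001,0,0,0],[1,0,0,0.001,0,0,0]]'; python3 f.py
```

```text
clock: 10.8
ee_pos: [0.5249, 0.1781, 0.4429]
tool_rot: [3.137, 0.003, 2.886]
force: [0.8, -0.9, -5.5]
gripper_width: 0.0139
F [ 0.46 -0.15 -5.17] M [ 0.071  0.024 -0.005] [0.5249 0.1781 0.4429] [3.1370e+00 3.0000e-03 2.8864e+00]
```

```bash
python3 - <<'E'
from h import *
im,d=manip.camera('side');cv2.imwrite('pics/sc3.png',cv2.resize(im[90:230,155:265],None,fx=5,fy=5,interpolation=cv2.INTER_CUBIC)[:600])
E
```

```text
(no output)
```

View pics/sc3.png

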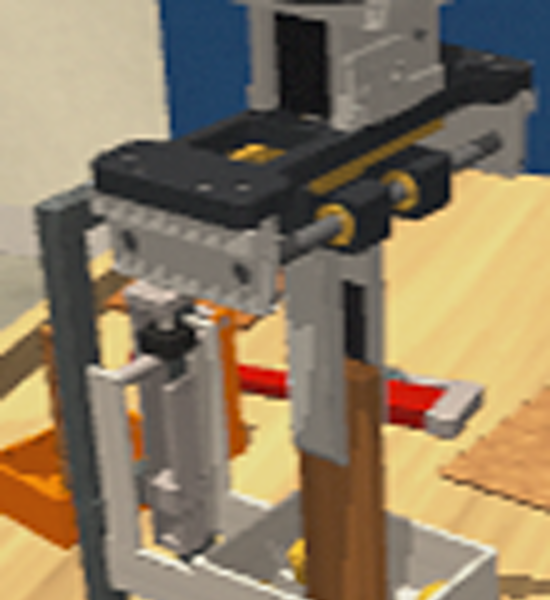

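The keeper touch shows as −1.7 → −5.2 N at TCP z 0.4429, and the picture agrees: the bar sits right under the black pad and above the tip. I'll lower 2.3 mm to mid-gap, then draw out slowly along the rack's −x.

```bash

python3 -m pendant '[[1,0,0,-0.001,0,0,0],[1,0,0,-0.0023,0,0,0],[1,0,0,-0.0023,0,0,0],[1,0,0,-0.0023,0,0,0],[1,-0.001,0.0003,-0.0023,0,0,0],[1,-0.002,0.0005,-0.0023,0,0,0],[1,-0.003,0.0008,-0.0023,0,0,0],[1,-0.004,0.001,-0.0023,0,0,0],[1,-0.005,0.0013,-0.0023,0,0,0],[1,-0.005,0.0013,-0.0023,0,0,0]]'; python3 f.py
```

```text
clock: 12.1
ee_pos: [0.5197, 0.1795, 0.4407]
tool_rot: [3.137, 0.003, 2.886]
force: [-0.3, 0.5, -1.9]
gripper_width: 0.0138
F [-0.04 -0.32 -2.23] M [ 0.051 -0.107  0.013] [0.5199 0.1794 0.4406] [3.1370e+00 3.0000e-03 2.8864e+00]
```

```bash

python3 -m pendant '[[1,-0.0015,0.0004,0,0,0,0],[1,-0.003,0.0008,0,0,0,0],[1,-0.0045,0.0012,0,0,0,0],[1,-0.006,0.0016,0,0,0,0],[1,-0.0075,0.002,0,0,0,0],[1,-0.009,0.0024,0,0,0,0],[1,-0.0105,0.0028,0,0,0,0],[1,-0.012,0.0032,0,0,0,0],[1,-0.0135,0.0036,0,0,0,0],[1,-0.015,0.004,0,0,0,0]]'; python3 f.py
```

```text
clock: 13.35
ee_pos: [0.5048, 0.1835, 0.4406]
tool_rot: [3.137, 0.003, 2.886]
force: [-0.8, -0.2, -2.4]
gripper_width: 0.0134
F [ 0.12 -0.06 -1.81] M [ 0.035 -0.111  0.029] [0.5049 0.1834 0.4406] [3.1370e+00 3.1000e-03 2.8864e+00]
```

```bash

python3 -m pendant '[[1,-0.003,0.0008,0,0,0,0],[1,-0.006,0.0016,0,0,0,0],[1,-0.012,0.003,0,0,0,0],[1,-0.018,0.0048,0,0,0,0],[1,-0.024,0.0064,0,0,0,0],[1,-0.032,0.0085,0,0,0,0],[1,-0.04,0.0107,0,0,0,0],[1,-0.048,0.0128,0,0,0,0],[1,-0.055,0.0147,0,0,0,0],[1,-0.06,0.016,0,0,0,0]]'; python3 - <<'E'
from h import *
from scipy.spatial.transform import Rotation as R
o=manip.get_obs();print(o['ee_pos'],o['force'])
im,d=manip.camera('side');cv2.imwrite('pics/s4.png',cv2.resize(im,(768,576)))
P=cloud('side',d);hsv=cv2.cvtColor(im,cv2.COLOR_BGR2HSV)
g=o['ee_pos'][:2]
r=P[...,:2]-g;a=o['tool_rot'][2]-np.pi; lx=r[...,0]*np.cos(a)+r[...,1]*np.sin(a); ly=-r[...,0]*np.sin(a)+r[...,1]*np.cos(a)
k=(d>0)&(lx>-.06)&(lx<.13)&(abs(ly)<.05)&(P[...,2]<.21)&(P[...,2]>.1)
q=P[k];print(len(q),cv2.minAreaRect(q[:,:2].astype(np.float32)))
for s in np.arange(-.055,.12,.012):
    j=k&(lx>s)&(lx<s+.012)&(ly>.03)
    if j.sum(): print(round(s+.006,3),j.sum(),np.percentile(P[...,2][j],[2,98]).round(4))
E
```

```text
clock: 14.6
ee_pos: [0.4441, 0.1996, 0.4407]
tool_rot: [3.137, 0.003, 2.887]
force: [-0.9, 0.2, -1.6]
gripper_width: 0.0138
[0.44411975 0.1996209  0.44073492] [-0.85590004  0.2094142  -1.61204909]
2494 ((0.4695441424846649, 0.19577370584011078), (0.07855252921581268, 0.1575191617012024), 75.6528549194336)
-0.049 103 [0.1558 0.1922]
-0.037 97 [0.1576 0.1918]
-0.025 87 [0.1567 0.1923]
-0.013 91 [0.1559 0.1918]
-0.001 85 [0.1564 0.1915]
0.011 82 [0.155  0.1913]
0.023 80 [0.1558 0.1916]
0.035 81 [0.1562 0.1913]
0.047 49 [0.1559 0.1914]
0.059 46 [0.156  0.1786]
0.071 48 [0.1558 0.1789]
0.083 67 [0.1552 0.2065]
0.095 103 [0.1564 0.2087]
0.107 12 [0.1552 0.1871]
```

View pics/s4.png

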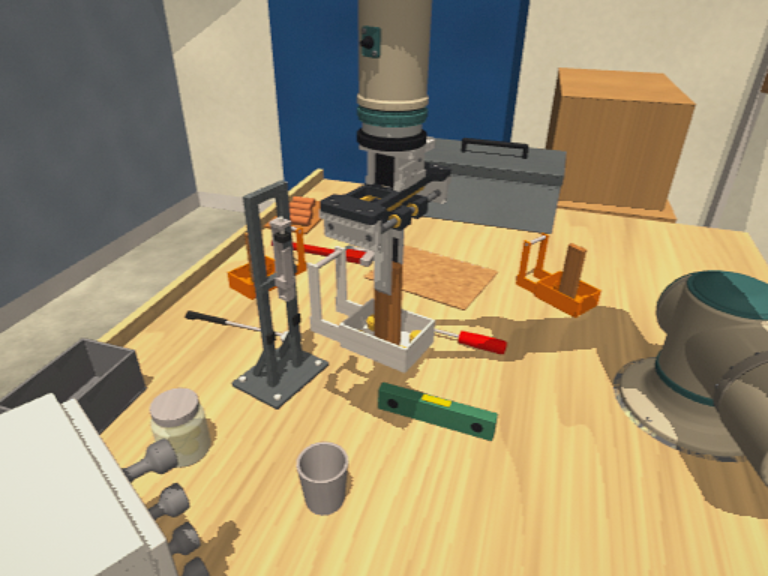

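```bash

python3 -m pendant '[[1,0,-0.005,0,0,0,0],[1,0,-0.015,0,0,0,0],[1,0,-0.03,0,0,0,0],[1,0,-0.05,0,0,0,0],[1,0,-0.075,0,0,0,0],[1,0.002,-0.105,0,0,0,0],[1,0.004,-0.135,0,0,0,0],[1,0.006,-0.165,0,0,0,0],[1,0.008,-0.195,0,0,0,0],[1,0.01,-0.225,0,0,0,0]]'
python3 -m pendant '[[1,0.001,-0.03,0,0,0,0],[1,0.002,-0.06,0,0,0,0],[1,0.003,-0.09,0,0,0,0],[1,0.004,-0.12,0,0,0,0],[1,0.004,-0.15,-0.005,0,0,0],[1,0.004,-0.18,-0.015,0,0,0],[1,0.004,-0.2,-0.025,0,0,0],[1,0.004,-0.215,-0.035,0,0,0],[1,0.004,-0.225,-0.045,0,0,0],[1,0.004,-0.23,-0.05,0,0,0]]'
python3 f.py
```

```text
clock: 15.65
ee_pos: [0.4534, -0.0274, 0.4408]
tool_rot: [3.137, 0.003, 2.886]
force: [0.5, -0.4, -1.6]
gripper_width: 0.0138
clock: 16.65
ee_pos: [0.4571, -0.2582, 0.3895]
tool_rot: [3.137, 0.001, 2.885]
force: [0.0, 0.7, -1.7]
gripper_width: 0.0137
F [ 0.33  0.06 -1.9 ] M [ 0.031 -0.101  0.012] [ 0.4576 -0.2568  0.3913] [3.1373 0.0033 2.8869]
```

```bash

python3 -m pendant '[[1,0,0,-0.005,0,0,0],[1,0,0,-0.015,0,0,0],[1,0,0,-0.027,0,0,0],[1,0,0,-0.04,0,0,0],[1,0,0,-0.053,0,0,0],[1,0,0,-0.065,0,0,0],[1,0,0,-0.075,0,0,0],[1,0,0,-0.083,0,0,0],[1,0,0,-0.088,0,0,0],[1,0,0,-0.09,0,0,0]]'
python3 - <<'E'
from h import *
for c in('scene','side'):
    im,d=manip.camera(c);P=cloud(c,d);cv2.imwrite(f'pics/{c}5.png',cv2.resize(im,(768,576)))
    o=manip.get_obs();g=o['ee_pos'][:2];r=P[...,:2]-g;a=o['tool_rot'][2]-np.pi; lx=r[...,0]*np.cos(a)+r[...,1]*np.sin(a); ly=-r[...,0]*np.sin(a)+r[...,1]*np.cos(a)
    k=(d>0)&(lx>-.07)&(lx<.13)&(abs(ly)<.055)&(P[...,2]<.065)&(P[...,2]>.022)
    q=P[k];print(c,len(q),cv2.minAreaRect(q[:,:2].astype(np.float32)),np.percentile(q[:,2],[1,99]))
print(o['ee_pos'],o['force'])
E
```

```text
clock: 17.9
ee_pos: [0.4575, -0.2568, 0.3007]
tool_rot: [3.137, 0.003, 2.887]
force: [-0.3, -0.0, -1.5]
gripper_width: 0.0132
scene 504 ((0.48649317026138306, -0.2618272602558136), (0.078216552734375, 0.16091307997703552), 74.06574249267578) [0.0224052  0.06159086]
side 791 ((0.48212677240371704, -0.2607872188091278), (0.08129613101482391, 0.15842276811599731), 75.68827056884766) [0.02257457 0.06315721]
[ 0.45763386 -0.25683253  0.30123084] [-0.93787702  0.58197212 -1.86320688]
```

View pics/side5.png

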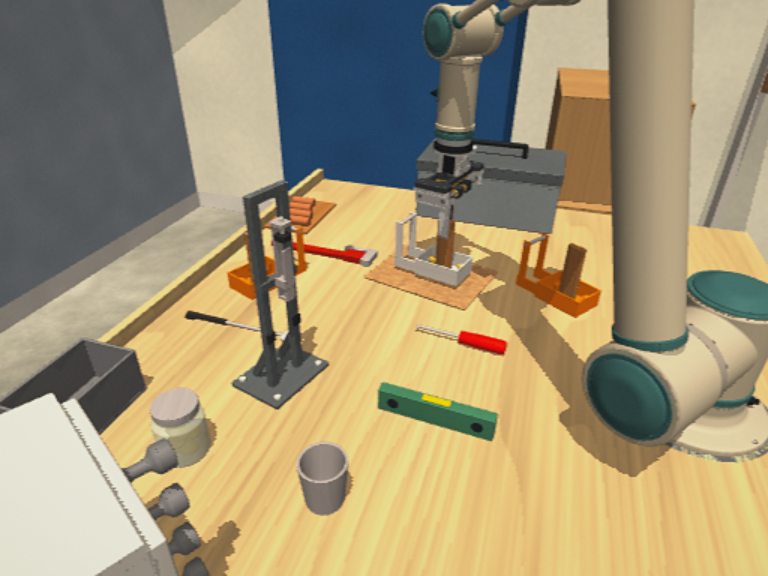

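View pics/scene5.png

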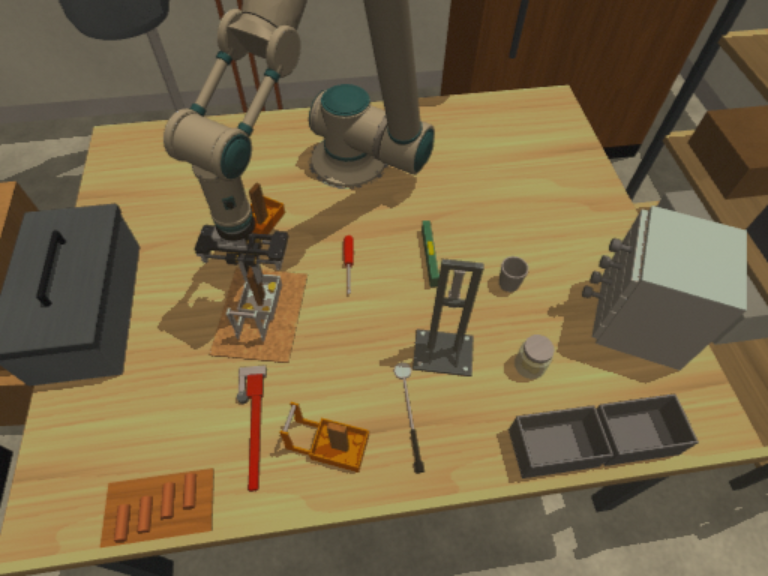

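Both pictures show the caddy over the mat, with footprint centre about (0.484,−0.261) against the mat centre (0.485,−0.262). It is about 10 mm above the mat, so I'll lower it by feel.

```bash

python3 -m pendant '[[1,0,0,-0.001,0,0,0],[1,0,0,-0.002,0,0,0],[1,0,0,-0.003,0,0,0],[1,0,0,-0.004,0,0,0],[1,0,0,-0.005,0,0,0],[1,0,0,-0.006,0,0,0],[1,0,0,-0.007,0,0,0],[1,0,0,-0.008,0,0,0],[1,0,0,-0.008,0,0,0],[1,0,0,-0.008,0,0,0]]'
python3 f.py
python3 -m pendant '[[1,0,0,-0.0005,0,0,0],[1,0,0,-0.001,0,0,0],[1,0,0,-0.001,0,0,0],[1,0,0,-0.001,0,0,0],[1,0,0,-0.001,0,0,0],[1,0,0,-0.001,0,0,0],[1,0,0,-0.001,0,0,0],[1,0,0,-0.001,0,0,0],[1,0,0,-0.001,0,0,0],[1,0,0,-0.001,0,0,0]]'
python3 f.py
```

```text
clock: 19.0
ee_pos: [0.4576, -0.2568, 0.2932]
tool_rot: [3.137, 0.003, 2.887]
force: [0.8, -0.8, -2.2]
gripper_width: 0.0136
F [ 0.22  0.37 -2.14] M [ 0.026 -0.097 -0.011] [ 0.4576 -0.2568  0.2933] [3.1373 0.0034 2.8869]
clock: 20.25
ee_pos: [0.4576, -0.2569, 0.2923]
tool_rot: [3.137, 0.003, 2.887]
force: [-0.7, 0.7, -1.4]
gripper_width: 0.0136
F [-0.1   0.13 -2.04] M [ 0.04  -0.124 -0.03 ] [ 0.4577 -0.2569  0.2922] [3.1374 0.0034 2.8869]
```

```bash

python3 -m pendant '[[1,0,0,-0.0005,0,0,0],[1,0,0,-0.001,0,0,0],[1,0,0,-0.001,0,0,0],[1,0,0,-0.001,0,0,0],[1,0,0,-0.001,0,0,0],[1,0,0,-0.001,0,0,0],[1,0,0,-0.001,0,0,0],[1,0,0,-0.001,0,0,0],[1,0,0,-0.001,0,0,0],[1,0,0,-0.001,0,0,0]]'
python3 f.py
```

```text
clock: 21.5
ee_pos: [0.4576, -0.2568, 0.2914]
tool_rot: [3.137, 0.003, 2.887]
force: [-2.9, 1.4, 3.8]
gripper_width: 0.0136
F [-2.72  1.26  4.85] M [0.148 0.015 0.009] [ 0.4576 -0.2568  0.2914] [3.1374 0.0034 2.887 ]
```

```bash

python3 -m pendant '[[0.9,0,0,0,0,0,0],[0.8,0,0,0,0,0,0],[0.7,0,0,0,0,0,0],[0.6,0,0,0,0,0,0],[0.5,0,0,0,0,0,0],[0.5,0,0,0,0,0,0],[0.4,0,0,0,0,0,0],[0.4,0,0,0,0,0,0],[0.4,0,0,0,0,0,0],[0.4,0,0,0,0,0,0]]'
python3 -m pendant '[[0.4,0,0,0.004,0,0,0],[0.4,0,0,0.01,0,0,0],[0.4,0,0,0.02,0,0,0],[0.4,0,0,0.035,0,0,0],[0.4,0,0,0.055,0,0,0],[0.4,0,0,0.075,0,0,0],[0.4,0,0,0.095,0,0,0],[0.4,0,0,0.11,0,0,0],[0.4,0,0,0.12,0,0,0],[0.4,0,0,0.12,0,0,0]]'
python3 - <<'E'
from h import *
g=np.array([.4576,-.2568])
for c in('scene','side'):
    im,d=manip.camera(c);P=cloud(c,d);cv2.imwrite(f'pics/{c}6.png',cv2.resize(im,(768,576)))
    r=P[...,:2]-g;a=-.2545; lx=r[...,0]*np.cos(a)+r[...,1]*np.sin(a); ly=-r[...,0]*np.sin(a)+r[...,1]*np.cos(a)
    k=(d>0)&(lx>-.07)&(lx<.13)&(abs(ly)<.055)&(P[...,2]<.14)&(P[...,2]>.02)
    q=P[k];print(c,len(q),cv2.minAreaRect(q[:,:2].astype(np.float32)),np.percentile(q[:,2],[1,99]))
print(manip.get_obs()['force'],manip.get_obs()['gripper_width'])
E
```

```text
clock: 22.75
ee_pos: [0.4576, -0.2568, 0.2914]
tool_rot: [3.137, 0.003, 2.887]
force: [-0.2, -0.2, -0.0]
gripper_width: 0.0565
clock: 23.75
ee_pos: [0.4578, -0.257, 0.4133]
tool_rot: [3.139, 0.007, 2.887]
force: [0.8, 0.4, 0.2]
gripper_width: 0.0566
scene 672 ((0.4853535294532776, -0.26228541135787964), (0.07814592123031616, 0.15810300409793854), 75.63873291015625) [0.0203564  0.13220658]
side 1065 ((0.4812873899936676, -0.260698139667511), (0.08122963458299637, 0.15580520033836365), 74.80364227294922) [0.02036138 0.12976621]
[-1.15090942  0.27365799 -0.88323563] 0.0564270195121271
```

View pics/side6.png

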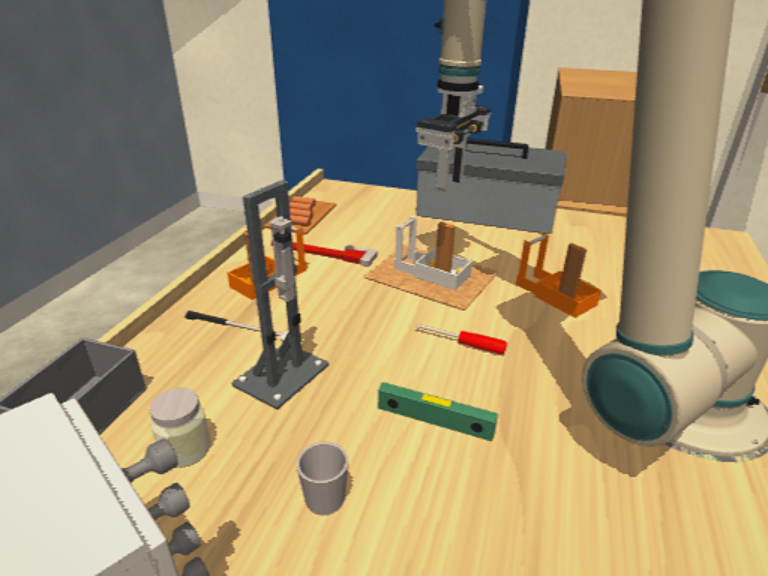

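The picture shows the caddy standing upright and centred on the mat at about (433,262), with the gripper clear above it and the bystanders where they were.

```bash
python3 -c "
from station import manip
print(manip.job_done())"
```

```text
the job is handed in; nothing more can be done
None
```

The caddy is off the hook and standing upright on the cork mat. I let go, backed the gripper off and handed the job in at about 24 s of the 54 s allowed; no verdict came back.

**What I did**
- I gripped the silver caddy's plate at 60 N, the gripper's maximum. The notes ask for 80 N or more to stop it pitching, but the caddy measured level after the draw-out.
- I lifted it about 53 mm until the keeper touched lightly. The vertical force went from −1.7 N to −5.2 N, about 3.4 N extra, with the 14 N limit in mind.
- I lowered 2.3 mm to mid-gap and drew the bar out with no noticeable resistance.
- I carried it level to the mat and lowered it until it pressed with about 7 N, then released and raised the gripper 120 mm.

**Last checks**
- **Position:** the footprint centre is at about (0.485, −0.262) m from the scene camera and (0.481, −0.261) m from the side camera. The mat centre is about (0.485, −0.262) m, so the caddy is within about 5 mm.
- **Upright:** the top of the grip plate is 0.130–0.132 m high, as expected for standing flat on the mat.
- **Bystanders:** the side picture shows none of those in view moved. I compared by eye only and did not measure them. I saved the last scene picture but did not view it.
- **Gripper:** the fingers are open to 56 mm and clear of the caddy, with only force-sensor noise.

**Readings that disagreed**
- At the keeper touch, the wrist moment rose by about 0.13 N m. I would expect about 0.3 N m for a push at the bar. The picture showed the bar right under the keeper and above the tip, so I went by the force and the picture.
- The two cameras differ by 2–4 mm in x, which is about their calibration error.

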